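# Press a bush home with bench-mounted locking pliers

### The job

The bronze bush is only started in the small bearing block standing in the jaws of the bench-mounted locking pliers. Push the moving handle in until the pliers snap over centre and stay locked on the block by themselves, which squeezes the bush fully home, without forcing the handle against its stop; then gently flick the release lever so that the jaws spring open, lift the block out and stand it upright in the middle of the pad of job slips. Leave the wax block, the jar and the loupe where they are.

Things in the scene. Friction and masses are not known exactly. Their poses are not given: they have to be found in the camera images.
- locking_pliers: steel locking C-clamp pliers, flat and fixed on a hardwood board (local x -25..73, y -50..100, top at z 30 mm). Origin: on the bench under the jaws' main pivot. +y points to the jaws, -y to the handle ends, -x to the moving handle's side (towards the robot). Their bars lie at z 42 to 62 mm, the pivot boss reaches 67. Fixed anvil: upright plate, face at x = 29, y = 62, looking to -x, top z 67 mm.
- screw_end (a point): knurled end of the adjusting screw, 17 mm across, z 52 mm, at the end of the fixed handle (a 17 mm wide bar along local x = 3 mm, from the pivot); nothing of the fixed part lies beyond it (local y under -136 mm)
- moving_jaw: the moving C jaw; turns about a vertical axis at its origin (the main pivot, 52 mm up), from open to shut by about 0.25 rad clockwise seen from above. A spring pulls it open.
- jaw_pad (a point): centre of the moving jaw's round pad, 17 mm across; local x in the pliers' frame is about -14 mm with the jaw open and about 0 (+1) when it grips the block with the bush home
- moving_handle: moving handle and linkage, z 42 to 62 mm, 15 mm thick. Pushed at the grip to the pliers' +x it takes 4 N at first, at most about 13 N while the bush goes in and 11 N towards dead centre; then the resistance fades to nothing and over the last 3 mm it snaps onto a hard stop, locked, where the force climbs at once. Stopped short it springs open; over 30 N is forcing it. Origin: its pin on the jaw.
- handle_grip (a point): middle of the outer face (away from the fixed handle) of the moving handle's rubber grip, z 52 mm; the grip is 57 mm long, the handle ends 38 mm further on. Open, it stands near (-113, -118) mm in the pliers' frame, the face turned 0.47 rad clockwise from its locked direction. It closes on an arc, some 45 to 65 mm to the pliers' +x and about a third of that to -y; where it locks must be felt
- release_tip (a point): middle of the inner face (towards the fixed handle) of the release lever's tail paddle, 24 mm long, z 45 to 59 mm. The lever lies along the inner side of the moving handle. With the pliers locked it lies beyond the screw's end and its +x side is clear. Pushed to the pliers' -x, towards the moving handle, by 7 to 10 mm (under 8 N) it breaks the lock; handle and jaw spring open, off the push.
- release_lever (a joint): angle of the release lever on the handle, rad: 0 at rest, 0.13 fully pushed in
- bearing_block: bearing block of a small rolling mill, grey metal 30 mm (its local y) x 26 mm (local x) x 56 mm high, 0.22 to 0.36 kg, standing on the pliers' board (its foot 30 mm above the bench) between anvil and moving jaw. Origin: centre of its underside; z up; the bush is in its -x face, axis 22 mm above the foot. Its upper 19 mm stand clear above all of the pliers.
- bush (a joint): how far the flanged bronze bush (flange 21 mm across, 3 mm thick) stands out of its home position, m; 0 = home, flange flat on the block. It sits tight and moves only under about 16 N.
- slip_pad: pad of job slips lying on the bench, 106 mm (local x) x 76 mm (local y), 12 mm thick. Origin: centre of its underside
- jar_small: small white plastic jar, 72 mm across, 66 mm high, beyond the pad, to be left alone. Origin: centre of the underside
- loupe: small black loupe, 39 x 21 x 21 mm, on the bench in front of the jaws, to be left alone. Origin: centre of the underside
- wax_block: dark green block of carving wax, 37 x 53 x 24 mm, lying on the bench beyond the jaws, to be left alone. Origin: centre of the underside
Mind the look-alikes: they are no part of the job. Leave any pink look-alike of the bearing_block alone.

How it is judged:
On the way, in this order (a step that is already met when the one before it is completed fails the run):
1. the bush is pressed home and the locked pliers hold the block by themselves, with nothing touching them (value of joint bush below 0.0012 m and contact force between moving_jaw and bearing_block above 20 N and contact force between each of the fingers, the arm and locking_pliers below 0.5 N), for 0.2 s.
2. the release lever is pushed in while the jaws are still locked (value of joint release_lever above 0.03 rad and contact force between moving_jaw and bearing_block above 10 N).
3. the jaws have sprung open and the block is free (contact force between moving_jaw and bearing_block below 0.5 N and x of jaw_pad in the frame of locking_pliers below -0.009 m), for 0.1 s.
At the end, for the whole second after the job is handed in: The block stands upright (within 0.1 rad) and at rest on the pad of job slips, its centre within 38 mm along and 26 mm across of the pad's centre, the bush no more than 1.2 mm proud of home, and the jaw of the pliers is open (its pad 9 mm or more short of the closed position) (value of joint bush below 0.0012 m and x of bearing_block in the frame of slip_pad between -0.038 and 0.038 m and y of bearing_block in the frame of slip_pad between -0.026 and 0.026 m and z of bearing_block in the frame of slip_pad between 0.008 and 0.018 m and angle between bearing_block's own z axis and vertical below 0.1 rad and linear speed of bearing_block below 0.02 m/s and x of jaw_pad in the frame of locking_pliers below -0.009 m); the robot touches nothing.
It fails at once if the pliers (handle, lever or any other part) are pushed with more than 30 N (contact force between any of the fingers, the arm and locking_pliers above 30 N).
It fails at once if the wax block, the jar or the loupe are moved by more than 25 mm (distance of any of wax_block, jar_small, loupe from where it was at the start of the episode above 0.025 m).
It also fails if it takes over 54 s, if anything falls off the work surface, if the arm or the gripper's body presses on something with over 40 N, if the wrist force passes 120 N, or if a joint passes its speed limit or range.

### The arm

A 7-joint arm with a two-finger parallel gripper is mounted at the origin on a cart in front of the work surface, level with it; the furniture and walls round the work are solid. World frame = base frame: x ahead of the robot, y to its left, z up, the work surface at z = 0. Lengths are in m, angles in rad, forces in N, time in s.
With the tool pointing down it reaches from about 0.425 to 0.925 m from the base axis. Payload 6.8 kg.
Tool frame: the origin (TCP) lies midway between the tips of the shut fingers; the grasp point (between the pads) lies 19 mm behind it; z points along the fingers, y is the direction in which the jaws open and shut (so a half turn about z gives the same grasp; the last joint's range is limited). The gripper opens to 85 mm and grips with 20 to 120 N. Pads are 22 mm wide; open, the fingers measure 114 mm over their backs; the gripper's body (76 mm by 85 mm) begins 54 mm behind the grasp point. The pads swing forward as they close: fully open they stand 13 mm farther back than shut.
Start: joints at [-0.108, 0.477, 0.022, 1.555, -0.011, 1.109, -0.083], TCP at [0.675, 0, 0.231] pointing down, gripper open.
Joint ranges: [-2.96, 2.96], [-0.34, 2.1], [-1.41, 1.46], [0.24, 2.44], [-1.37, 4.51], [0.17, 1.92], [-2.96, 2.96]. Speed limits (rad/s): [2.39, 2.39, 3.14, 3.14, 3.14, 3.14, 3.14].

### API

Orientations are given as a unit quaternion [w, x, y, z].
In Python, from station import readout, eyes, ticket gives the robot as it stands. The module is installed in compiled form; this text tells all that it offers.
- The arm moves only by the shell command python3 -m crank 'ROWS' [FORCE]. ROWS is JSON, a list of rows, each an object of numbers: "jaw": the opening in per cent of the stroke, from 0 (shut) to 100 (fully open); "x", "y", "z": the shift along the tool's x, y, z in mm; "ax", "ay", "az": the turn, a rotation vector about the tool's x, y, z in degrees. In form: [{"jaw": .., "x": .., "y": .., "z": .., "ax": .., "ay": .., "az": ..}, ...]. A call has 1 to 12 rows; each row shifts and turns the commanded pose from where the row before left it, along the tool's axes as they then stand; what a row does not reach is not made up. A row lasts 1/8 s, in which the tool goes at most 62.5 mm and 10.7 degrees, less where a joint would pass 70% of its speed; a pose out of reach is approached as far as the arm can. A call with a gripper value outside its range is refused whole. The fingers move at their own pace and stop on an object; FORCE is the grip in N (left out, the last holds). Time passes only in rows, so rows that do not move let the fingers close. It gives the time, the measured TCP pose, the force and the opening at its end, in the units of the state.
- readout.get_obs(): the state, without advancing time (a new reading comes with each control period).
- eyes.read_camera(name): name is "scene" or "side" or "wrist"; returns (picture, depth): 384x512x3 uint8, red, green, blue; 384x512 float32, m along the optical axis (not along the pixel's ray), 0 where there is no reading.
- eyes.calibration(name): a dict with "fx", "fy", "cx", "cy" (pixels), "R" (3x3) and "t" (3): a world point X has camera coordinates R X + t. Camera axes: x right, y down, z forward; pixel columns grow to the right and rows downward; lengths in m; the calibration is good to about 2 mm. The wrist camera is an equidistant fisheye: a pixel r from the principal point sees the ray r / f radians off the axis. A picture is of the moment at which its call begins: read the wrist's pose just before it. calibration takes no time and is no camera call; for the wrist camera it gives the pose at the moment of the call.
- ticket.hand_in(): hands the job in, once; it reports no verdict.
The state is a dict: "t": time; "q": joint angles; "joint_vel": joint speeds; "joint_torque": joint torques, N m; "eef_pos": TCP position; "tool_rot": TCP orientation; "contact_force": force on the tool from outside, world axes, zero at the start; "torque": the same for the moment, N m; "gripper_width": opening from 0.0 (shut) to 1.0 (fully open).
Only numpy, scipy, OpenCV 4.12 (cv2) and the standard library are available. Lean on these libraries where they do the work, as an engineer would, in place of code of your own. Each camera call takes 0.05 s, during which the arm holds its last target. There are 200 camera calls.

## Working session

There is one attempt and no reset: what is moved stays moved. The work goes in short steps, Python scripts to look and compute and a shell command to move; the robot and the scene stay as the last step left them, time stands still between calls to the robot, and variables do not carry over. Pictures are saved under pics/ and viewed, about 8 in all and at most 12, crops included, and the job is handed in when it is done.

```bash
mkdir -p pics; cat > h.py <<'E'
import numpy as np, cv2
from station import readout, eyes, ticket
def shot(n,fn=None):
    c=eyes.calibration(n); im,d=eyes.read_camera(n)
    if fn: cv2.imwrite('pics/'+fn,im[...,::-1]); np.savez('pics/'+fn[:-4]+'.npz',im=im,d=d,**c)
    return c,im,d
def load(fn):
    z=np.load('pics/'+fn+'.npz'); return z,z['im'],z['d']
def world(c,d,u,v,z=None):
    r=np.array([(u-c['cx'])/c['fx'],(v-c['cy'])/c['fy'],1.0])
    R=np.array(c['R']);t=np.array(c['t'])
    o=-R.T@t; w=R.T@r
    return o+w*(d[v,u] if z is None else (z-o[2])/w[2])
def cloud(c,d):
    v,u=np.mgrid[0:d.shape[0],0:d.shape[1]]
    P=np.stack([(u-c['cx'])/c['fx']*d,(v-c['cy'])/c['fy']*d,d],-1)
    return (P-np.array(c['t']))@np.array(c['R'])
def pix(c,X):
    p=np.array(c['R'])@np.array(X)+np.array(c['t']); return c['fx']*p[0]/p[2]+c['cx'],c['fy']*p[1]/p[2]+c['cy']
E
python3 - <<'E'
from h import *
c,im,d=shot('scene','scene0.png');c2,im2,d2=shot('side','side0.png')
for k in (c,c2): print(k['fx'],-np.array(k['R']).T@k['t'],np.array(k['R'])[2])
cv2.imwrite('pics/both0.png',cv2.resize(np.vstack([im,im2])[...,::-1],(400*1,600)) )
print(readout.get_obs())
E
```

```text
429.81528285014144 [-0.21621867  0.72705095  0.65578513] [ 0.63228368 -0.5963648  -0.49453651]
423.6119065974699 [0.33457571 0.82900038 0.76055593] [ 0.2204002  -0.72905483 -0.64799907]
{'t': 0.1, 'q': array([-0.1081068 ,  0.47775172,  0.02232545,  1.5563299 , -0.01149746,
        1.10927322, -0.08309183]), 'joint_vel': array([-0.00074229, -0.00328368,  0.00112727, -0.00133797,  0.00081661,
       -0.00093925,  0.00120305]), 'joint_torque': array([ 5.69385389e-03, -5.97765398e+01,  1.61440808e+00, -2.81952703e+01,
        1.29656185e-02,  5.02699884e-03, -1.13572563e-05]), 'eef_pos': array([6.74483256e-01, 5.02687429e-06, 2.30409174e-01]), 'tool_rot': array([-5.36154839e-04,  7.07088286e-01,  7.07124803e-01, -6.16649102e-04]), 'contact_force': array([ 0.00925317,  0.93509778, -0.02552273]), 'torque': array([ 0.00777858,  0.01273714, -0.03049002]), 'gripper_width': 1.002212147345463}
```

View pics/scene0.png

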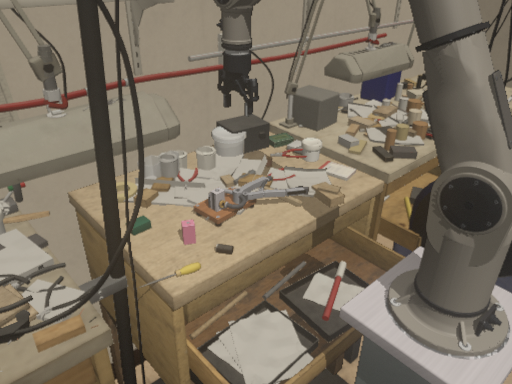

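View pics/side0.png

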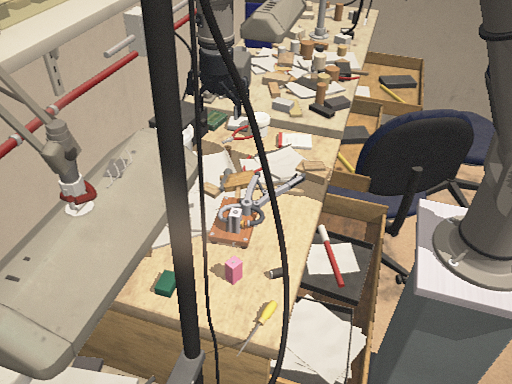

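The scene view shows the pliers at about (195–310, 175–220), with the grey block at (215,198). The pink look-alike is at (188,232), the wax at (140,226), the loupe at (224,248), the jar at (312,150) and the pad probably at (340,170). In the side view the block is at (234,215) and the pink one at (233,270). I choose the grey block in the jaws and check it in a close crop.

```bash
python3 - <<'E'
from h import *
c,im,d=load('scene0');c2,im2,d2=load('side0')
a=cv2.resize(im[130:230,180:370],(800,421),interpolation=cv2.INTER_CUBIC)
b=cv2.resize(im2[100:260,190:340],None,fx=3.5,fy=3.5,interpolation=cv2.INTER_CUBIC)
cv2.imwrite('pics/cropA.png',a[...,::-1]);cv2.imwrite('pics/cropB.png',b[...,::-1])
for n,(u,v) in dict(block=(215,195),pink=(188,228),wax=(140,226),loupe=(224,248),jar=(312,143),pad=(340,170)).items(): print(n,world(c,d,u,v).round(3))
for n,(u,v) in dict(block=(234,210),pink=(233,265),jar=(262,118),pad=(295,140)).items(): print(n,world(c2,d2,u,v).round(3))
E
```

```text
block [0.571 0.162 0.08 ]
pink [0.528 0.277 0.05 ]
wax [0.651 0.342 0.021]
loupe [0.441 0.235 0.02 ]
jar [ 0.656 -0.311  0.063]
pad [ 0.529 -0.313  0.009]
block [0.585 0.143 0.086]
pink [0.54  0.277 0.056]
jar [ 0.653 -0.314  0.066]
pad [ 0.538 -0.304  0.014]
```

View pics/cropA.png

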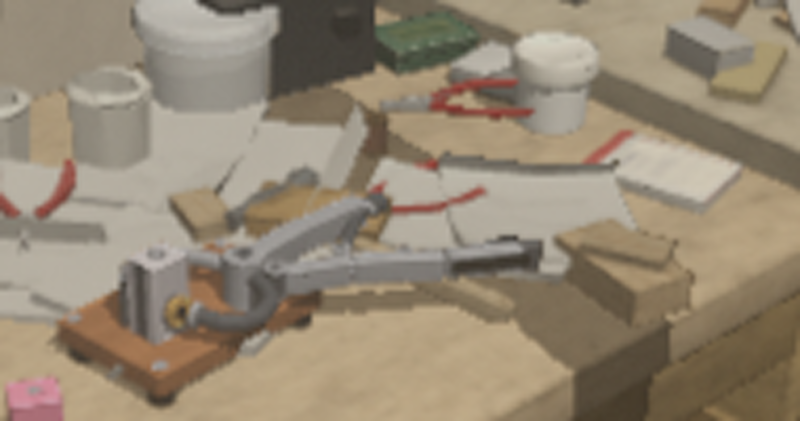

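View pics/cropB.png

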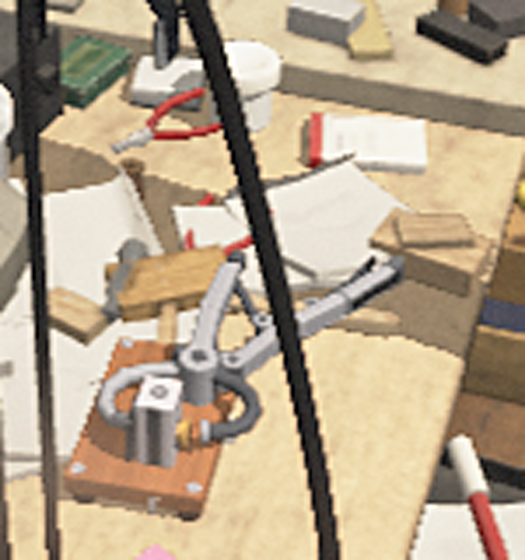

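The crops confirm it: the grey block with the bronze bush stands in the jaws on the wood board. The handle points toward -y, and there are wood offcuts near the handle end. The pad with the red edge is in front of the jar. Next I'll get the pose from a rectified top-down wrist view.

```bash
cat >> h.py <<'E'
def wproj(c,X):
    p=X@np.array(c['R']).T+np.array(c['t']); r=np.hypot(p[...,0],p[...,1]); th=np.arctan2(r,p[...,2]); k=th/np.maximum(r,1e-9)
    return (c['fx']*k*p[...,0]+c['cx']).astype(np.float32),(c['fy']*k*p[...,1]+c['cy']).astype(np.float32)
def wcloud(c,d):
    v,u=np.mgrid[0:d.shape[0],0:d.shape[1]]; a=(u-c['cx'])/c['fx'];b=(v-c['cy'])/c['fy'];th=np.hypot(a,b);k=np.tan(np.minimum(th,1.5))/np.maximum(th,1e-9)
    return (np.stack([a*k*d,b*k*d,d],-1)-np.array(c['t']))@np.array(c['R'])
def top(c,im,z,x0,x1,y0,y1,s):  # image: up=+x, left=+y, s px per m
    xs=np.arange(x1,x0,-1/s);ys=np.arange(y1,y0,-1/s);Y,X=np.meshgrid(ys,xs)
    u,v=wproj(c,np.stack([X,Y,0*X+z],-1)); return cv2.remap(im,u,v,cv2.INTER_LINEAR)
E
python3 - <<'E'
from h import *
c,im,d=shot('wrist','w0.png')
print(c['fx'],-np.array(c['R']).T@c['t'],np.array(c['R'])[2])
t=top(c,im,0.052,0.38,0.72,-0.36,0.3,1200)
cv2.imwrite('pics/top0.png',t[...,::-1]);print(t.shape)
E
```

```text
297.3186396354542 [0.67528017 0.07671512 0.37277428] [-0.00104681 -0.30149624 -0.95346679]
(408, 792, 3)
```

View pics/top0.png

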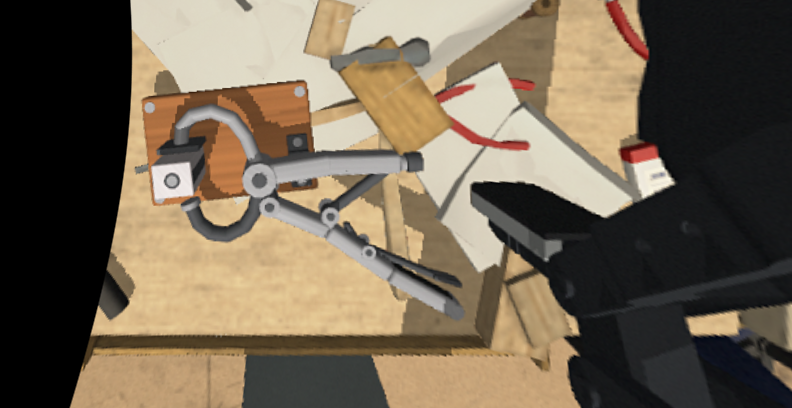

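The top-down view (y = 0.3 − u/1200, x = 0.72 − v/1200) shows the pivot at (259,180), the screw end at (420,161) and the grip at about (415,288). The release lever tail ends at about (460,283), the block is at (172,180), and the offcuts start at u > 480. Yaw is about 0.10. I'll refine these with depth.

```bash
python3 - <<'E'
from h import *
c,im,d=load('w0'); W=wcloud(c,d)[d>0].reshape(-1,3)
c1,i1,d1=load('scene0');S=cloud(c1,d1)[d1>0]
for nm,P in (('w',W),('s',S)):
    def sel(x0,x1,y0,y1,z0,z1): 
        m=((P>[x0,y0,z0])&(P<[x1,y1,z1])).all(1); return P[m]
    B=sel(.53,.62,.11,.19,.075,.1); print(nm,'block top',len(B),B.mean(0).round(4),np.percentile(B,[2,98],axis=0).round(4).tolist(), cv2.minAreaRect(B[:,:2].astype(np.float32)*1000))
    A=sel(.55,.59,.065,.105,.0645,.075); print('boss',len(A), A.mean(0).round(4) if len(A) else 0, (np.percentile(A,[3,97],axis=0).round(4).tolist()) if len(A) else 0)
    F=sel(.56,.61,-.045,.055,.055,.068); 
    if len(F): print('fixed bar',len(F),cv2.fitLine(F[:,:2].astype(np.float32),cv2.DIST_L2,0,.001,.001).ravel().round(4), 'min y',sel(.56,.61,-.08,.055,.04,.068)[:,1].min())
    for y in (.0,-.02,-.035,-.045,-.055,-.065,-.075):
        H=sel(.43,.555,y-.003,y+.003,.038,.075)
        print(y,len(H), np.percentile(H,[2,98],axis=0).round(4).tolist() if len(H) else 0)
    K=sel(.36,.54,-.2,-.105,.01,.1); print('offcut',len(K), np.percentile(K,[1,99],axis=0).round(3).tolist() if len(K) else 0)
    L=sel(.45,.6,-.37,-.25,.008,.02);print('pad',len(L),np.percentile(L,[1,99],axis=0).round(3).tolist() if len(L) else 0, cv2.minAreaRect(L[:,:2].astype(np.float32)*1000) if len(L) else 0)
E
```

```text
w block top 808 [0.5824 0.1472 0.0849] [[0.5687, 0.1329, 0.0765], [0.5946, 0.1628, 0.0873]] ((581.1204833984375, 148.3331298828125), (26.706655502319336, 31.382335662841797), 5.726574420928955)
boss 332 [0.5748 0.0841 0.0656] [[0.5629, 0.0722, 0.0646], [0.5861, 0.0953, 0.0676]]
fixed bar 1405 [ 0.0179 -0.9998  0.5843  0.0076] min y -0.05081040262650271
0.0 87 [[0.5046, -0.0028, 0.0415], [0.5231, 0.0027, 0.0633]]
-0.02 77 [[0.4907, -0.0229, 0.052], [0.5123, -0.0173, 0.0623]]
-0.035 83 [[0.4831, -0.0378, 0.0498], [0.506, -0.0321, 0.0625]]
-0.045 84 [[0.4773, -0.0479, 0.0497], [0.5018, -0.0423, 0.0626]]
-0.055 77 [[0.4711, -0.0579, 0.0491], [0.4981, -0.0522, 0.0629]]
-0.065 76 [[0.4659, -0.0678, 0.0491], [0.4933, -0.0625, 0.0632]]
-0.075 74 [[0.4612, -0.0777, 0.0476], [0.4906, -0.0721, 0.0629]]
offcut 2157 [[0.408, -0.182, 0.011], [0.53, -0.106, 0.038]]
pad 334 [[0.539, -0.299, 0.008], [0.588, -0.251, 0.019]] ((561.9865112304688, -268.62908935546875), (44.999942779541016, 55.94029998779297), 26.033405303955078)
s block top 104 [0.5761 0.1529 0.0826] [[0.565, 0.136, 0.0756], [0.5921, 0.1
[... 237 characters left out ...]
 0.0077] min y -0.046884120229816084
0.0 25 [[0.4985, -0.0029, 0.045], [0.5177, 0.0026, 0.0625]]
-0.02 19 [[0.4846, -0.0229, 0.0427], [0.4973, -0.0176, 0.0619]]
-0.035 14 [[0.4763, -0.0371, 0.0453], [0.4898, -0.0325, 0.0614]]
-0.045 18 [[0.4706, -0.0475, 0.0416], [0.4974, -0.0423, 0.0614]]
-0.055 21 [[0.4629, -0.0577, 0.0442], [0.487, -0.0522, 0.0617]]
-0.065 15 [[0.4612, -0.0678, 0.0435], [0.4883, -0.0629, 0.0628]]
-0.075 13 [[0.4584, -0.0776, 0.0408], [0.4871, -0.0721, 0.0612]]
offcut 643 [[0.401, -0.196, 0.011], [0.538, -0.11, 0.037]]
pad 332 [[0.485, -0.351, 0.008], [0.593, -0.252, 0.017]] ((538.3421630859375, -300.0068359375), (107.71741485595703, 94.34635162353516), 12.065668106079102)
```

```bash
python3 -m crank '[{"jaw":0,"y":-40,"x":-7},{"jaw":0,"y":-48,"x":-8},{"jaw":0,"y":-50,"x":-8,"z":20},{"jaw":0,"y":-50,"x":-9,"z":35},{"jaw":0,"y":-47,"x":-8,"z":35},{"jaw":0,"z":35},{"jaw":0,"z":30},{"jaw":0,"z":20},{"jaw":0,"z":9},{"jaw":0},{"jaw":0}]' 80
```

```text
schema error: expected keys jaw, x, y, z, ax, ay, az
```

All keys are required in every row.

```bash
python3 -m crank '[{"jaw":0,"x":-7,"y":-40,"z":0,"ax":0,"ay":0,"az":0},{"jaw":0,"x":-8,"y":-48,"z":0,"ax":0,"ay":0,"az":0},{"jaw":0,"x":-8,"y":-50,"z":20,"ax":0,"ay":0,"az":0},{"jaw":0,"x":-9,"y":-50,"z":35,"ax":0,"ay":0,"az":0},{"jaw":0,"x":-8,"y":-47,"z":35,"ax":0,"ay":0,"az":0},{"jaw":0,"x":0,"y":0,"z":35,"ax":0,"ay":0,"az":0},{"jaw":0,"x":0,"y":0,"z":30,"ax":0,"ay":0,"az":0},{"jaw":0,"x":0,"y":0,"z":20,"ax":0,"ay":0,"az":0},{"jaw":0,"x":0,"y":0,"z":9,"ax":0,"ay":0,"az":0},{"jaw":0,"x":0,"y":0,"z":0,"ax":0,"ay":0,"az":0}]' 80
```

```text
t: 1.4
eef_pos: [0.4398, -0.04, 0.0471]
tool_rot: [-0.0, 0.707, 0.707, -0.0]
contact_force: [0.3, 0.2, 0.3]
gripper_width: -0.001
```

```bash
python3 -m crank '[{"jaw":0,"x":0,"y":6,"z":0,"ax":0,"ay":0,"az":0},{"jaw":0,"x":0,"y":6,"z":0,"ax":0,"ay":0,"az":0},{"jaw":0,"x":0,"y":3,"z":0,"ax":0,"ay":0,"az":0}]'; python3 -m crank '[{"jaw":0,"x":0,"y":3,"z":0,"ax":0,"ay":0,"az":0},{"jaw":0,"x":0,"y":3,"z":0,"ax":0,"ay":0,"az":0}]';python3 -m crank '[{"jaw":0,"x":-1,"y":3,"z":0,"ax":0,"ay":0,"az":0},{"jaw":0,"x":-1,"y":3,"z":0,"ax":0,"ay":0,"az":0}]'
```

```text
t: 1.78
eef_pos: [0.4562, -0.0399, 0.0478]
tool_rot: [0.001, 0.707, 0.707, 0.001]
contact_force: [0.1, -0.1, -0.4]
gripper_width: 0.0
t: 2.02
eef_pos: [0.4609, -0.04, 0.0473]
tool_rot: [-0.0, 0.707, 0.707, -0.0]
contact_force: [-2.4, -0.2, 1.2]
gripper_width: 0.002
t: 2.28
eef_pos: [0.4651, -0.0418, 0.0468]
tool_rot: [-0.001, 0.707, 0.707, -0.001]
contact_force: [-5.5, 1.1, 3.0]
gripper_width: -0.002
```

```bash
python3 -m crank '[{"jaw":0,"x":-2,"y":4,"z":0,"ax":0,"ay":0,"az":0},{"jaw":0,"x":-2,"y":4,"z":0,"ax":0,"ay":0,"az":0}]'; python3 -m crank '[{"jaw":0,"x":-2,"y":4,"z":0,"ax":0,"ay":0,"az":0},{"jaw":0,"x":-2,"y":4,"z":0,"ax":0,"ay":0,"az":0}]';python3 -m crank '[{"jaw":0,"x":-2,"y":4,"z":0,"ax":0,"ay":0,"az":0},{"jaw":0,"x":-1,"y":4,"z":0,"ax":0,"ay":0,"az":0}]'
```

```text
t: 2.52
eef_pos: [0.4737, -0.045, 0.047]
tool_rot: [-0.001, 0.707, 0.707, -0.001]
contact_force: [-4.9, 5.2, 2.7]
gripper_width: -0.002
t: 2.78
eef_pos: [0.4809, -0.0477, 0.0467]
tool_rot: [-0.002, 0.706, 0.708, -0.001]
contact_force: [-7.2, 8.9, 4.0]
gripper_width: -0.002
t: 3.02
eef_pos: [0.488, -0.0502, 0.0465]
tool_rot: [-0.003, 0.706, 0.708, -0.001]
contact_force: [-7.8, 7.3, 5.3]
gripper_width: 0.002
```

```bash
python3 -m crank '[{"jaw":0,"x":-1,"y":4,"z":0,"ax":0,"ay":0,"az":0},{"jaw":0,"x":-1,"y":3,"z":0,"ax":0,"ay":0,"az":0}]'; python3 -m crank '[{"jaw":0,"x":-1,"y":3,"z":0,"ax":0,"ay":0,"az":0}]'
```

```text
t: 3.28
eef_pos: [0.4954, -0.0527, 0.0465]
tool_rot: [-0.003, 0.706, 0.708, -0.001]
contact_force: [-6.9, 6.3, 2.5]
gripper_width: -0.003
t: 3.4
eef_pos: [0.4982, -0.0538, 0.0465]
tool_rot: [-0.003, 0.706, 0.708, -0.001]
contact_force: [-8.3, 6.5, 2.9]
gripper_width: -0.002
```

```bash
for i in 1; do python3 -m crank '[{"jaw":0,"x":0,"y":3,"z":0,"ax":0,"ay":0,"az":0},{"jaw":0,"x":0,"y":2,"z":0,"ax":0,"ay":0,"az":0}]';python3 -m crank '[{"jaw":0,"x":0,"y":2,"z":0,"ax":0,"ay":0,"az":0}]'; python3 -m crank '[{"jaw":0,"x":0,"y":2,"z":0,"ax":0,"ay":0,"az":0}]'; python3 -m crank '[{"jaw":0,"x":0,"y":2,"z":0,"ax":0,"ay":0,"az":0}]'; done
```

```text
t: 3.65
eef_pos: [0.5031, -0.0546, 0.0465]
tool_rot: [-0.003, 0.707, 0.708, -0.002]
contact_force: [-7.3, 3.9, 4.1]
gripper_width: -0.001
t: 3.78
eef_pos: [0.5052, -0.055, 0.0465]
tool_rot: [-0.002, 0.707, 0.707, -0.002]
contact_force: [-6.2, 2.7, 3.9]
gripper_width: -0.001
t: 3.9
eef_pos: [0.5074, -0.0553, 0.0465]
tool_rot: [-0.002, 0.707, 0.707, -0.002]
contact_force: [-5.5, 2.1, 2.3]
gripper_width: 0.0
t: 4.03
eef_pos: [0.5097, -0.0556, 0.0466]
tool_rot: [-0.002, 0.707, 0.707, -0.002]
contact_force: [-5.4, 0.4, 2.2]
gripper_width: 0.0
```

```bash
for i in 1; do python3 -m crank '[{"jaw":0,"x":0,"y":2,"z":0,"ax":0,"ay":0,"az":0}]'; python3 -m crank '[{"jaw":0,"x":0,"y":1,"z":0,"ax":0,"ay":0,"az":0}]'; python3 -m crank '[{"jaw":0,"x":0,"y":1,"z":0,"ax":0,"ay":0,"az":0}]'; done
```

```text
t: 4.15
eef_pos: [0.5121, -0.056, 0.0467]
tool_rot: [-0.001, 0.707, 0.707, -0.001]
contact_force: [-4.9, -0.1, 0.9]
gripper_width: -0.004
t: 4.28
eef_pos: [0.5141, -0.0562, 0.0469]
tool_rot: [-0.001, 0.707, 0.707, -0.001]
contact_force: [-4.1, -0.8, 0.3]
gripper_width: -0.0
t: 4.4
eef_pos: [0.5158, -0.0563, 0.0471]
tool_rot: [-0.0, 0.707, 0.707, -0.0]
contact_force: [-2.3, -0.5, -1.1]
gripper_width: -0.001
```

Resistance is fading, so dead centre is near. I'll go on in 1 mm steps.

```bash
for i in 1; do python3 -m crank '[{"jaw":0,"x":0,"y":1,"z":0,"ax":0,"ay":0,"az":0}]'; python3 -m crank '[{"jaw":0,"x":0,"y":1,"z":0,"ax":0,"ay":0,"az":0}]'; done
```

```text
t: 4.53
eef_pos: [0.5175, -0.0562, 0.0473]
tool_rot: [0.0, 0.707, 0.707, 0.0]
contact_force: [-2.5, -0.9, -1.9]
gripper_width: 0.006
t: 4.65
eef_pos: [0.519, -0.056, 0.0476]
tool_rot: [0.001, 0.707, 0.707, 0.001]
contact_force: [-0.7, 0.6, 0.4]
gripper_width: 0.0
```

```bash
for i in 1; do python3 -m crank '[{"jaw":0,"x":0,"y":1,"z":0,"ax":0,"ay":0,"az":0}]'; python3 -m crank '[{"jaw":0,"x":0,"y":1,"z":0,"ax":0,"ay":0,"az":0}]';  done
```

```text
t: 4.78
eef_pos: [0.5202, -0.0558, 0.0477]
tool_rot: [0.001, 0.707, 0.707, 0.001]
contact_force: [0.6, -0.5, 0.1]
gripper_width: -0.001
t: 4.9
eef_pos: [0.5209, -0.0558, 0.0476]
tool_rot: [0.0, 0.707, 0.707, 0.001]
contact_force: [-0.7, -0.6, 1.1]
gripper_width: 0.007
```

```bash
for i in 1; do python3 -m crank '[{"jaw":0,"x":0,"y":1,"z":0,"ax":0,"ay":0,"az":0}]'; python3 -m crank '[{"jaw":0,"x":0,"y":1,"z":0,"ax":0,"ay":0,"az":0}]';  done
```

```text
t: 5.03
eef_pos: [0.5215, -0.0559, 0.0475]
tool_rot: [0.0, 0.707, 0.707, 0.0]
contact_force: [0.3, -1.0, 0.1]
gripper_width: -0.0
t: 5.15
eef_pos: [0.5223, -0.0559, 0.0474]
tool_rot: [0.0, 0.707, 0.707, 0.0]
contact_force: [-0.9, 0.5, -0.1]
gripper_width: -0.001
```

```bash
for i in 1; do python3 -m crank '[{"jaw":0,"x":0,"y":1,"z":0,"ax":0,"ay":0,"az":0}]'; python3 -m crank '[{"jaw":0,"x":0,"y":1,"z":0,"ax":0,"ay":0,"az":0}]';  done
```

```text
t: 5.28
eef_pos: [0.5228, -0.0559, 0.0472]
tool_rot: [-0.0, 0.707, 0.707, -0.0]
contact_force: [-2.6, 1.0, 0.7]
gripper_width: 0.006
t: 5.4
eef_pos: [0.5231, -0.056, 0.0471]
tool_rot: [-0.001, 0.707, 0.707, -0.001]
contact_force: [-4.1, 0.2, 3.0]
gripper_width: 0.001
```

The force rises against the stop, so it is locked. I'll back off and look.

```bash
python3 -m crank '[{"jaw":0,"x":0,"y":-15,"z":0,"ax":0,"ay":0,"az":0},{"jaw":0,"x":0,"y":-25,"z":0,"ax":0,"ay":0,"az":0},{"jaw":0,"x":0,"y":-20,"z":-30,"ax":0,"ay":0,"az":0},{"jaw":0,"x":10,"y":0,"z":-50,"ax":0,"ay":0,"az":0},{"jaw":0,"x":15,"y":20,"z":-50,"ax":0,"ay":0,"az":0},{"jaw":0,"x":15,"y":20,"z":-20,"ax":0,"ay":0,"az":0},{"jaw":0,"x":0,"y":0,"z":0,"ax":0,"ay":0,"az":0}]'
python3 - <<'E'
from h import *
c,im,d=shot('wrist','w1.png')
t=top(c,im,0.052,0.44,0.70,-0.18,0.2,2000)
cv2.imwrite('pics/top1.png',t[...,::-1])
E
```

```text
t: 6.28
eef_pos: [0.5056, -0.0147, 0.1989]
tool_rot: [0.001, 0.706, 0.708, 0.002]
contact_force: [-0.6, -0.2, -1.2]
gripper_width: 0.002
```

View pics/top1.png

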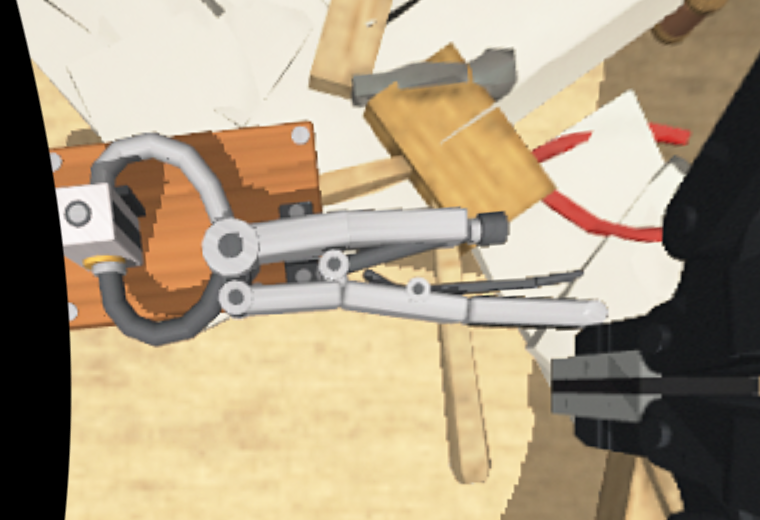

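The pliers are locked and nothing is touching them. The lever's tail runs from about (534,281) to its end at (582,272), and the screw end is at u = 510. The mallet corner is at (553,190). I'll check heights before descending.

```bash
python3 - <<'E'
from h import *
c,im,d=load('w1'); P=wcloud(c,d)[d>0].reshape(-1,3)
def sel(x0,x1,y0,y1,z0,z1): 
    return P[((P>[x0,y0,z0])&(P<[x1,y1,z1])).all(1)]
for y in np.arange(-.05,-.106,-.005):
    H=sel(.552,.572,y-.0025,y+.0025,.04,.075); G=sel(.572,.63,y-.0025,y+.0025,.005,.075)
    print(round(y,3),len(H),np.percentile(H,[3,97],axis=0)[:,[0,2]].round(4).tolist() if len(H)>2 else 0,'|', len(G),np.percentile(G,[2,98],axis=0)[:,[0,2]].round(3).tolist() if len(G)>2 else 0)
M=sel(.575,.68,-.1,.02,.01,.042);print(np.percentile(M,[2,98],axis=0).round(3).tolist())
S=sel(.57,.61,-.08,-.02,.045,.07);print('screw minY',S[:,1].min())
A=sel(.55,.6,.065,.105,.0645,.075);print('boss',A.mean(0))
L=wcloud(c,d);
for u in range(0,1):pass
E
```

```text
-0.05 25 [[0.5547, 0.0517], [0.5594, 0.0567]] | 186 [[0.578, 0.016], [0.628, 0.06]]
-0.055 21 [[0.5554, 0.0539], [0.5597, 0.0563]] | 140 [[0.573, 0.014], [0.629, 0.034]]
-0.06 21 [[0.5558, 0.0535], [0.5599, 0.0568]] | 142 [[0.573, 0.019], [0.629, 0.033]]
-0.065 30 [[0.5562, 0.0522], [0.5619, 0.0588]] | 158 [[0.573, 0.018], [0.629, 0.033]]
-0.07 24 [[0.5565, 0.0528], [0.5615, 0.059]] | 175 [[0.574, 0.018], [0.629, 0.033]]
-0.075 20 [[0.558, 0.0528], [0.5618, 0.0589]] | 176 [[0.573, 0.018], [0.628, 0.033]]
-0.08 17 [[0.5584, 0.0524], [0.5621, 0.0591]] | 163 [[0.573, 0.018], [0.625, 0.033]]
-0.085 21 [[0.5597, 0.0523], [0.5639, 0.0587]] | 133 [[0.573, 0.017], [0.617, 0.033]]
-0.09 3 [[0.5617, 0.057], [0.5637, 0.0582]] | 131 [[0.573, 0.016], [0.629, 0.021]]
-0.095 0 0 | 163 [[0.573, 0.016], [0.628, 0.022]]
-0.1 0 0 | 157 [[0.573, 0.016], [0.629, 0.022]]
-0.105 0 0 | 166 [[0.574, 0.016], [0.629, 0.021]]
[[0.578, -0.097, 0.014], [0.677, 0.018, 0.035]]
screw minY -0.05221414584931491
boss [0.57358987 0.08379137 0.06558572]
```

```bash
python3 -m crank '[{"jaw":0,"x":-30,"y":40,"z":0,"ax":0,"ay":0,"az":0},{"jaw":0,"x":-35,"y":41,"z":0,"ax":0,"ay":0,"az":0},{"jaw":0,"x":0,"y":0,"z":50,"ax":0,"ay":0,"az":0},{"jaw":0,"x":0,"y":0,"z":50,"ax":0,"ay":0,"az":0},{"jaw":0,"x":0,"y":0,"z":35,"ax":0,"ay":0,"az":0},{"jaw":0,"x":0,"y":0,"z":16,"ax":0,"ay":0,"az":0},{"jaw":0,"x":0,"y":0,"z":0,"ax":0,"ay":0,"az":0}]'; python3 -m crank '[{"jaw":0,"x":0,"y":-4,"z":0,"ax":0,"ay":0,"az":0},{"jaw":0,"x":0,"y":0,"z":0,"ax":0,"ay":0,"az":0}]'
```

```text
t: 7.2
eef_pos: [0.5833, -0.0815, 0.045]
tool_rot: [-0.001, 0.707, 0.707, -0.001]
contact_force: [1.8, -0.1, 1.7]
gripper_width: 0.001
t: 7.45
eef_pos: [0.5815, -0.0812, 0.0477]
tool_rot: [0.001, 0.707, 0.707, 0.001]
contact_force: [0.7, 1.1, -0.2]
gripper_width: -0.003
```

```bash
python3 -m crank '[{"jaw":0,"x":0,"y":-2,"z":0,"ax":0,"ay":0,"az":0},{"jaw":0,"x":0,"y":-2,"z":0,"ax":0,"ay":0,"az":0}]'; python3 -m crank '[{"jaw":0,"x":0,"y":-2,"z":0,"ax":0,"ay":0,"az":0},{"jaw":0,"x":0,"y":-2,"z":0,"ax":0,"ay":0,"az":0}]'; python3 -m crank '[{"jaw":0,"x":0,"y":-2,"z":0,"ax":0,"ay":0,"az":0}]'
```

```text
t: 7.7
eef_pos: [0.5772, -0.081, 0.0468]
tool_rot: [0.0, 0.707, 0.707, 0.0]
contact_force: [-0.1, 0.6, 0.0]
gripper_width: -0.0
t: 7.95
eef_pos: [0.5734, -0.0812, 0.0466]
tool_rot: [0.0, 0.707, 0.707, 0.0]
contact_force: [0.4, -0.3, -0.3]
gripper_width: -0.002
t: 8.07
eef_pos: [0.5714, -0.0812, 0.0465]
tool_rot: [0.0, 0.707, 0.707, 0.0]
contact_force: [1.2, -0.4, 0.9]
gripper_width: 0.0
```

```bash
python3 -m crank '[{"jaw":0,"x":0,"y":-2,"z":0,"ax":0,"ay":0,"az":0}]'; python3 -m crank '[{"jaw":0,"x":0,"y":-2,"z":0,"ax":0,"ay":0,"az":0}]'; python3 -m crank '[{"jaw":0,"x":0,"y":-2,"z":0,"ax":0,"ay":0,"az":0}]'; python3 -m crank '[{"jaw":0,"x":0,"y":-2,"z":0,"ax":0,"ay":0,"az":0}]'
```

```text
t: 8.2
eef_pos: [0.569, -0.0811, 0.0464]
tool_rot: [0.0, 0.707, 0.707, 0.0]
contact_force: [0.2, -0.4, 0.7]
gripper_width: 0.002
t: 8.32
eef_pos: [0.5662, -0.0808, 0.046]
tool_rot: [-0.001, 0.707, 0.707, -0.0]
contact_force: [0.4, -0.5, 0.6]
gripper_width: 0.003
t: 8.45
eef_pos: [0.5643, -0.0808, 0.046]
tool_rot: [-0.0, 0.707, 0.707, -0.0]
contact_force: [0.2, 0.2, -0.1]
gripper_width: -0.002
t: 8.57
eef_pos: [0.5626, -0.0809, 0.0461]
tool_rot: [-0.0, 0.707, 0.707, -0.0]
contact_force: [0.2, 0.0, 0.4]
gripper_width: -0.001
```

```bash
python3 - <<'E'
from h import *
c,im,d=shot('scene','s2.png'); P=cloud(c,d)[d>0]
for y in (-.02,-.04,-.06):
    H=P[((P>[.44,y-.004,.04])&(P<[.57,y+.004,.07])).all(1)]; print(y,np.percentile(H[:,0],[2,50,98]).round(3) if len(H) else 0)
B=P[((P>[.53,.11,.078])&(P<[.62,.19,.1])).all(1)];print(len(B),np.percentile(B,[2,98],axis=0).round(4).tolist())
a=cv2.resize(im[130:230,180:370],(800,421),interpolation=cv2.INTER_CUBIC);cv2.imwrite('pics/cropC.png',a[...,::-1])
E
```

```text
-0.02 [0.481 0.488 0.499]
-0.04 [0.473 0.478 0.489]
-0.06 [0.462 0.466 0.491]
90 [[0.567, 0.1362, 0.0782], [0.5942, 0.1681, 0.0876]]
```

View pics/cropC.png

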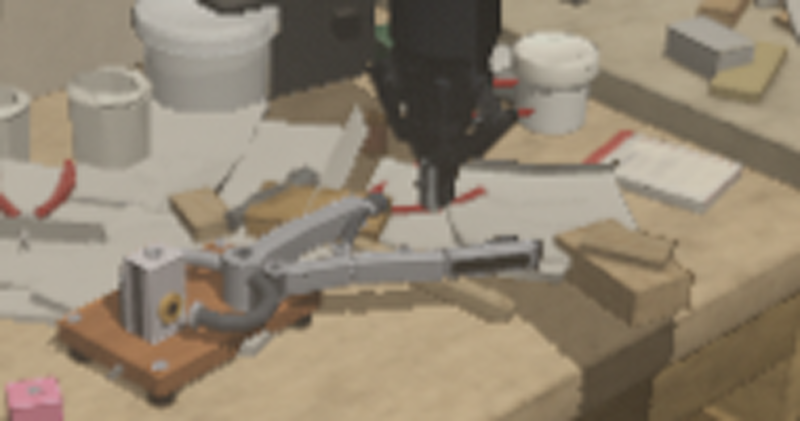

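Released: the handle is back at its open position, the jaw is clear of the block, and the bush flange sits flat. Next, rise, turn 84° and go over the block.

```bash
python3 -m crank '[{"jaw":0,"x":0,"y":4,"z":-40,"ax":0,"ay":0,"az":0},{"jaw":0,"x":0,"y":4,"z":-55,"ax":0,"ay":0,"az":0},{"jaw":20,"x":0,"y":4,"z":-55,"ax":0,"ay":0,"az":0},{"jaw":40,"x":50,"y":4,"z":0,"ax":0,"ay":0,"az":0},{"jaw":60,"x":60,"y":3,"z":0,"ax":0,"ay":0,"az":0},{"jaw":60,"x":60,"y":0,"z":0,"ax":0,"ay":0,"az":0},{"jaw":60,"x":60,"y":0,"z":0,"ax":0,"ay":0,"az":0}]'; python3 -m crank '[{"jaw":60,"x":0,"y":0,"z":0,"ax":0,"ay":0,"az":10.5},{"jaw":60,"x":0,"y":0,"z":0,"ax":0,"ay":0,"az":10.5},{"jaw":60,"x":0,"y":0,"z":0,"ax":0,"ay":0,"az":10.5},{"jaw":60,"x":0,"y":0,"z":0,"ax":0,"ay":0,"az":10.5},{"jaw":60,"x":0,"y":0,"z":0,"ax":0,"ay":0,"az":10.5},{"jaw":60,"x":0,"y":0,"z":0,"ax":0,"ay":0,"az":10.5},{"jaw":60,"x":0,"y":0,"z":0,"ax":0,"ay":0,"az":10.5},{"jaw":60,"x":0,"y":0,"z":0,"ax":0,"ay":0,"az":10.5},{"jaw":60,"x":0,"y":0,"z":0,"ax":0,"ay":0,"az":0},{"jaw":60,"x":0,"y":0,"z":0,"ax":0,"ay":0,"az":0}]'
python3 - <<'E'
from h import *
c,im,d=shot('wrist','w3.png');P=wcloud(c,d)[d>0].reshape(-1,3)
o=readout.get_obs();print(o['eef_pos'],o['tool_rot'])
B=P[((P>[.53,.11,.081])&(P<[.63,.19,.095])).all(1)]
print(len(B),B.mean(0).round(4),cv2.minAreaRect(B[:,:2].astype(np.float32)*1000))
t=top(c,im,0.086,0.48,0.70,-0.02,0.22,2500);cv2.imwrite('pics/top3.png',t[...,::-1])
E
```

```text
t: 9.5
eef_pos: [0.5818, 0.1508, 0.1964]
tool_rot: [0.0, 0.707, 0.707, 0.0]
contact_force: [1.7, 0.4, -0.6]
gripper_width: 0.601
t: 10.75
eef_pos: [0.5819, 0.1491, 0.1963]
tool_rot: [0.0, 0.999, 0.054, -0.0]
contact_force: [0.8, 0.7, -0.2]
gripper_width: 0.599
[0.58194322 0.14900869 0.19629393] [-2.88441354e-05  9.98553380e-01  5.37693529e-02 -6.11435861e-05]
968 [0.5841 0.1499 0.0855] ((583.4505615234375, 149.9570770263672), (26.125112533569336, 29.78270721435547), 5.705843925476074)
```

View pics/top3.png

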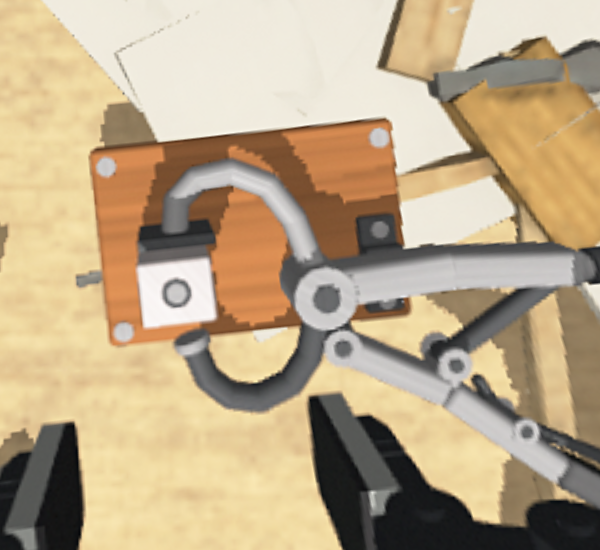

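The block is free. Its top centre is at (177,293), and both finger sides are clear. Descend and grip.

```bash
python3 -m crank '[{"jaw":60,"x":1.3,"y":-1,"z":45,"ax":0,"ay":0,"az":0},{"jaw":60,"x":0,"y":0,"z":45,"ax":0,"ay":0,"az":0},{"jaw":60,"x":0,"y":0,"z":30,"ax":0,"ay":0,"az":0},{"jaw":60,"x":0,"y":0,"z":12,"ax":0,"ay":0,"az":0},{"jaw":60,"x":0,"y":0,"z":0,"ax":0,"ay":0,"az":0},{"jaw":60,"x":0,"y":0,"z":0,"ax":0,"ay":0,"az":0}]' 45;  python3 -m crank '[{"jaw":20,"x":0,"y":0,"z":0,"ax":0,"ay":0,"az":0},{"jaw":20,"x":0,"y":0,"z":0,"ax":0,"ay":0,"az":0},{"jaw":20,"x":0,"y":0,"z":0,"ax":0,"ay":0,"az":0},{"jaw":20,"x":0,"y":0,"z":0,"ax":0,"ay":0,"az":0},{"jaw":20,"x":0,"y":0,"z":0,"ax":0,"ay":0,"az":0},{"jaw":20,"x":0,"y":0,"z":0,"ax":0,"ay":0,"az":0}]'
```

```text
t: 11.55
eef_pos: [0.5843, 0.1504, 0.0657]
tool_rot: [-0.0, 0.999, 0.052, 0.001]
contact_force: [0.1, 0.4, 0.6]
gripper_width: 0.599
t: 12.3
eef_pos: [0.5841, 0.1503, 0.0657]
tool_rot: [-0.0, 0.999, 0.052, 0.001]
contact_force: [-0.9, -1.3, 7.6]
gripper_width: 0.335
```

```bash
python3 -m crank '[{"jaw":20,"x":0,"y":0,"z":-5,"ax":0,"ay":0,"az":0},{"jaw":20,"x":0,"y":0,"z":-10,"ax":0,"ay":0,"az":0},{"jaw":20,"x":0,"y":0,"z":-20,"ax":0,"ay":0,"az":0},{"jaw":20,"x":0,"y":0,"z":-40,"ax":0,"ay":0,"az":0},{"jaw":20,"x":0,"y":0,"z":-45,"ax":0,"ay":0,"az":0},{"jaw":20,"x":0,"y":0,"z":-15,"ax":0,"ay":0,"az":0},{"jaw":20,"x":0,"y":0,"z":0,"ax":0,"ay":0,"az":0},{"jaw":20,"x":0,"y":0,"z":0,"ax":0,"ay":0,"az":0}]'
python3 - <<'E'
from h import *
c,im,d=load('scene0')
P=cloud(c,d); hsv=cv2.cvtColor(im,cv2.COLOR_RGB2HSV)
m=(d>0)&(P[...,0]>.46)&(P[...,0]<.62)&(P[...,1]>-.38)&(P[...,1]<-.24)&(P[...,2]>.006)&(P[...,2]<.018)
n,lab,st,cen=cv2.connectedComponentsWithStats(m.astype(np.uint8)); 
for i in range(1,n):
    if st[i,4]>30: print(i,st[i],cen[i].round(),cv2.minAreaRect(P[lab==i][:,:2].astype(np.float32)*1000))
a=cv2.resize(im[150:195,300:370],(770,495),interpolation=cv2.INTER_CUBIC)
cs,ims,ds=shot('side','side3.png');Q=cloud(cs,ds)
m2=(ds>0)&(Q[...,0]>.44)&(Q[...,0]<.64)&(Q[...,1]>-.40)&(Q[...,1]<-.24)&(Q[...,2]>.007)&(Q[...,2]<.02)
n,lab,st,cen=cv2.connectedComponentsWithStats(m2.astype(np.uint8)); 
for i in range(1,n):
    if st[i,4]>30: print(i,st[i],cen[i].round(),cv2.minAreaRect(Q[lab==i][:,:2].astype(np.float32)*1000))
A=cv2.resize(im[150:195,300:370],(560,360),interpolation=cv2.INTER_CUBIC);B=cv2.resize(ims[120:160,265:335],(560,320),interpolation=cv2.INTER_CUBIC)
cv2.imwrite('pics/pad.png',np.vstack([A[:280],B])[...,::-1])
E
```

```text
t: 13.3
eef_pos: [0.5819, 0.1499, 0.1973]
tool_rot: [0.0, 0.999, 0.052, -0.002]
contact_force: [-0.2, 0.4, -3.9]
gripper_width: 0.342
1 [318 161  38  18 364] [337. 170.] ((537.960205078125, -296.6304016113281), (107.40359497070312, 110.5462875366211), 13.39848804473877)
20 [279 132  33  20 477] [295. 140.] ((535.2125244140625, -297.1406555175781), (104.89271545410156, 113.43008422851562), 14.94542407989502)
```

View pics/pad.png

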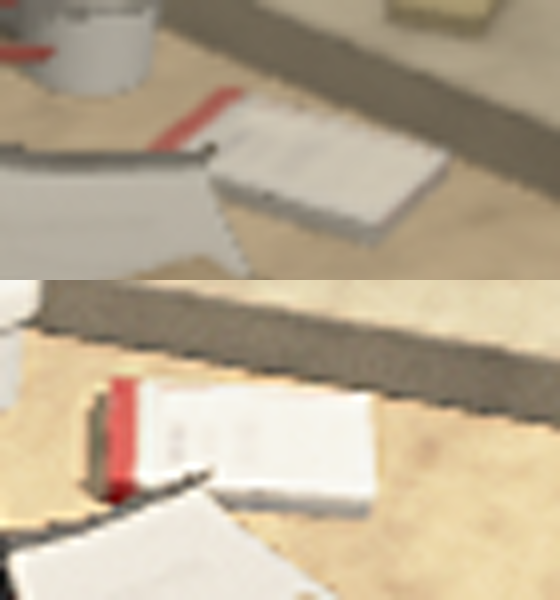

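The block is held; the force corresponds to about 0.3–0.4 kg. The pad's top corners are clear in both crops (8x): scene (232,90), (448,152), (378,230), (150,152), and side (112,378), (375,393), (368,498), (108,497).

```bash
python3 - <<'E'
from h import *
c,_,_=load('scene0');s,_,_=load('side3')
for k,o,cs in ((c,(300,150),[(232,90),(448,152),(378,230),(150,152)]),(s,(265,120-35),[(112,378),(375,393),(368,498),(108,497)])):
    W=np.array([world(k,None,o[0]+(u+.5)/8-.5,o[1]+(v+.5)/8-.5,.012) for u,v in cs]);print(W[:,:2].round(4).tolist(),W.mean(0).round(4),cv2.minAreaRect(W[:,:2].astype(np.float32)*1000))
E
```

```text
[[0.5945, -0.3331], [0.4991, -0.357], [0.4758, -0.2808], [0.5789, -0.2626]] [ 0.5371 -0.3084  0.012 ] ((535.4263305664062, -308.2935485839844), (104.62884521484375, 79.4746322631836), 12.443013191223145)
[[0.6012, -0.3359], [0.4964, -0.3611], [0.4834, -0.285], [0.5801, -0.2516]] [ 0.5403 -0.3084  0.012 ] ((538.614013671875, -306.2561950683594), (107.76945495605469, 86.86653900146484), 13.509050369262695)
```

```bash
python3 -m crank '[{"jaw":20,"x":-4,"y":20,"z":0,"ax":0,"ay":0,"az":0},{"jaw":20,"x":-8,"y":41,"z":0,"ax":0,"ay":0,"az":0},{"jaw":20,"x":-10,"y":50,"z":0,"ax":0,"ay":0,"az":0},{"jaw":20,"x":-10,"y":50,"z":0,"ax":0,"ay":0,"az":0},{"jaw":20,"x":-10,"y":50,"z":0,"ax":0,"ay":0,"az":0},{"jaw":20,"x":-10,"y":50,"z":0,"ax":0,"ay":0,"az":0},{"jaw":20,"x":-10,"y":50,"z":0,"ax":0,"ay":0,"az":0},{"jaw":20,"x":-10,"y":50,"z":0,"ax":0,"ay":0,"az":0},{"jaw":20,"x":-10,"y":50,"z":0,"ax":0,"ay":0,"az":0},{"jaw":20,"x":-8,"y":40,"z":0,"ax":0,"ay":0,"az":0},{"jaw":20,"x":0,"y":0,"z":0,"ax":0,"ay":0,"az":0},{"jaw":20,"x":0,"y":0,"z":0,"ax":0,"ay":0,"az":0}]'
python3 - <<'E'
from h import *
o=readout.get_obs();print(o['eef_pos'],o['tool_rot'],o['contact_force'])
c,im,d=shot('wrist','w4.png');t=top(c,im,0.012,0.44,0.66,-0.42,-0.2,2500);cv2.imwrite('pics/top4.png',t[...,::-1])
E
```

```text
t: 14.85
eef_pos: [0.5397, -0.3081, 0.1985]
tool_rot: [-0.0, 0.999, 0.052, -0.001]
contact_force: [0.1, 0.3, -3.7]
gripper_width: 0.341
[ 0.53970751 -0.30811753  0.19848018] [-4.39255156e-04  9.98663235e-01  5.16818098e-02 -7.34609097e-04] [ 0.07355797  0.28199811 -3.66770354]
```

View pics/top4.png

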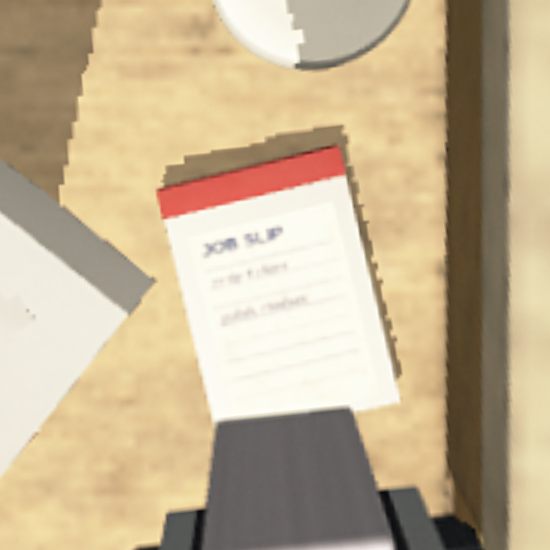

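The pad corners (157,188), (340,147), (400,402) put its centre near (0.542, −0.311), about 2 mm from the tool. Lower.

```bash
python3 -m crank '[{"jaw":20,"x":1,"y":2,"z":40,"ax":0,"ay":0,"az":0},{"jaw":20,"x":0,"y":0,"z":45,"ax":0,"ay":0,"az":0},{"jaw":20,"x":0,"y":0,"z":35,"ax":0,"ay":0,"az":0},{"jaw":20,"x":0,"y":0,"z":18,"ax":0,"ay":0,"az":0},{"jaw":20,"x":0,"y":0,"z":7,"ax":0,"ay":0,"az":0},{"jaw":20,"x":0,"y":0,"z":0,"ax":0,"ay":0,"az":0},{"jaw":20,"x":0,"y":0,"z":0,"ax":0,"ay":0,"az":0}]'; python3 -m crank '[{"jaw":20,"x":0,"y":0,"z":2,"ax":0,"ay":0,"az":0},{"jaw":20,"x":0,"y":0,"z":0,"ax":0,"ay":0,"az":0}]'; python3 -m crank '[{"jaw":20,"x":0,"y":0,"z":1,"ax":0,"ay":0,"az":0},{"jaw":20,"x":0,"y":0,"z":0,"ax":0,"ay":0,"az":0}]'
```

```text
t: 15.78
eef_pos: [0.543, -0.3102, 0.0557]
tool_rot: [0.001, 0.999, 0.052, 0.001]
contact_force: [0.0, -0.1, -2.9]
gripper_width: 0.339
t: 16.02
eef_pos: [0.5422, -0.3097, 0.0526]
tool_rot: [0.0, 0.999, 0.052, 0.0]
contact_force: [-0.4, -0.8, -3.4]
gripper_width: 0.343
t: 16.27
eef_pos: [0.542, -0.3097, 0.0512]
tool_rot: [-0.0, 0.999, 0.052, -0.0]
contact_force: [-0.1, -0.4, -3.0]
gripper_width: 0.342
```

```bash
python3 -m crank '[{"jaw":20,"x":0,"y":0,"z":1.5,"ax":0,"ay":0,"az":0},{"jaw":20,"x":0,"y":0,"z":0,"ax":0,"ay":0,"az":0}]'; python3 -m crank '[{"jaw":20,"x":0,"y":0,"z":1,"ax":0,"ay":0,"az":0},{"jaw":20,"x":0,"y":0,"z":0,"ax":0,"ay":0,"az":0}]'; python3 -m crank '[{"jaw":20,"x":0,"y":0,"z":1,"ax":0,"ay":0,"az":0},{"jaw":20,"x":0,"y":0,"z":0,"ax":0,"ay":0,"az":0}]'
```

```text
t: 16.52
eef_pos: [0.5419, -0.3096, 0.0496]
tool_rot: [-0.0, 0.999, 0.052, -0.0]
contact_force: [-0.4, 0.5, -2.3]
gripper_width: 0.341
t: 16.77
eef_pos: [0.542, -0.3096, 0.0487]
tool_rot: [-0.0, 0.999, 0.052, -0.0]
contact_force: [-0.6, -0.4, -3.3]
gripper_width: 0.34
t: 17.02
eef_pos: [0.542, -0.3097, 0.0478]
tool_rot: [-0.0, 0.999, 0.052, 0.0]
contact_force: [-0.1, 0.0, -2.9]
gripper_width: 0.334
```

```bash
python3 -m crank '[{"jaw":20,"x":0,"y":0,"z":1,"ax":0,"ay":0,"az":0},{"jaw":20,"x":0,"y":0,"z":0,"ax":0,"ay":0,"az":0}]'; python3 -m crank '[{"jaw":20,"x":0,"y":0,"z":1,"ax":0,"ay":0,"az":0},{"jaw":20,"x":0,"y":0,"z":0,"ax":0,"ay":0,"az":0}]'
```

```text
t: 17.27
eef_pos: [0.5421, -0.3098, 0.0477]
tool_rot: [-0.0, 0.999, 0.052, 0.0]
contact_force: [-2.7, 1.1, 5.3]
gripper_width: 0.342
t: 17.52
eef_pos: [0.5422, -0.3098, 0.0476]
tool_rot: [-0.0, 0.999, 0.052, 0.0]
contact_force: [-3.8, 2.8, 13.1]
gripper_width: 0.342
```

The block is seated at the expected height of 0.0477. I'll ease off 1.5 mm, open and retreat upward.

```bash
python3 -m crank '[{"jaw":20,"x":0,"y":0,"z":-1.5,"ax":0,"ay":0,"az":0},{"jaw":45,"x":0,"y":0,"z":0,"ax":0,"ay":0,"az":0},{"jaw":60,"x":0,"y":0,"z":0,"ax":0,"ay":0,"az":0},{"jaw":60,"x":0,"y":0,"z":0,"ax":0,"ay":0,"az":0},{"jaw":60,"x":0,"y":0,"z":-10,"ax":0,"ay":0,"az":0},{"jaw":60,"x":0,"y":0,"z":-35,"ax":0,"ay":0,"az":0},{"jaw":60,"x":0,"y":0,"z":-55,"ax":0,"ay":0,"az":0},{"jaw":60,"x":0,"y":0,"z":-55,"ax":0,"ay":0,"az":0},{"jaw":60,"x":-10,"y":-50,"z":-20,"ax":0,"ay":0,"az":0},{"jaw":60,"x":-10,"y":-50,"z":0,"ax":0,"ay":0,"az":0},{"jaw":60,"x":-5,"y":-30,"z":0,"ax":0,"ay":0,"az":0},{"jaw":60,"x":0,"y":0,"z":0,"ax":0,"ay":0,"az":0}]'
python3 - <<'E'
from h import *
c,im,d=shot('scene','s5.png');s,ims,ds=shot('side','side5.png')
for k,D in((c,d),(s,ds)):
    P=cloud(k,D)[D>0];B=P[((P>[.49,-.36,.063])&(P<[.6,-.26,.09])).all(1)];print(len(B),B.mean(0).round(4),B[:,2].max().round(4),cv2.minAreaRect(B[:,:2].astype(np.float32)*1000))
    for y in (-.02,-.04,-.06):
        H=P[((P>[.44,y-.004,.04])&(P<[.57,y+.004,.07])).all(1)]; print(y,np.percentile(H[:,0],[2,50]).round(3) if len(H) else 0)
A=cv2.resize(im[130:230,180:370],(760,400),interpolation=cv2.INTER_CUBIC);cv2.imwrite('pics/end.png',A[...,::-1])
E
```

```text
t: 19.02
eef_pos: [0.5035, -0.1805, 0.223]
tool_rot: [-0.001, 0.999, 0.054, 0.0]
contact_force: [0.3, 0.5, -0.1]
gripper_width: 0.601
41 [ 0.5374 -0.3055  0.0665] 0.0699 ((539.778076171875, -306.9355163574219), (26.970367431640625, 34.367366790771484), 5.801374912261963)
-0.02 [0.485 0.489]
-0.04 [0.472 0.477]
-0.06 [0.461 0.467]
52 [ 0.5395 -0.3084  0.0677] 0.0714 ((539.5596923828125, -311.2480773925781), (25.046545028686523, 33.32568359375), 5.28338098526001)
-0.02 [0.488 0.493]
-0.04 [0.476 0.48 ]
-0.06 [0.464 0.473]
```

View pics/end.png

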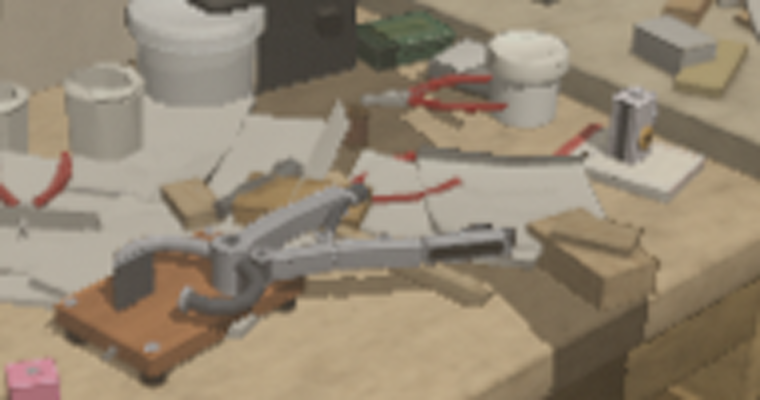

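The block stands upright in the middle of the pad, the pliers are open and the arm is clear. Handing in.

```bash
python3 -c "
from station import ticket; print(ticket.hand_in())"
```

```text
the job is handed in; nothing more can be done
None
```

The block now stands upright near the middle of the job-slip pad, the pliers are open, and the job is handed in at about 19 s; no verdict was reported.

- **Locking:** I pushed the handle in until the resistance faded and it came up against its stop. The reading at the stop was about 4 N, and the highest on the way was about 12 N. After backing off, the camera showed the handle staying shut with nothing touching it.
- **Release:** I flicked the lever with about 1 N showing. The handle returned to its open position and the jaw pad stood clear of the block.
- **Placing:** I gripped the block by its upper faces and lifted it out. It seated on the pad at the expected height, where the force rose to 13 N.
- **Last checks:** Both fixed cameras put the block's centre within about 5 mm of the pad's centre, with its top at about 0.070 m, as expected for an upright block. The last picture shows the jaws and handle open. The arm is clear and reads almost no force.

The bush being home I judged by eye only, from the flange sitting flat. I did not re-measure the wax block, jar or loupe, but the arm never went near them. No check disagreed with another.

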